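# Clear the roll dispenser and hold its guide boom out

### The job

Lift the small label roll off the dispenser's spindle and set it down gently, standing on its end and let go, in the empty shallow tray. Then grip the head of the dispenser's guide boom so that the lock button on its side is squeezed in, draw the boom out of its sleeve to the scale mark where the rider is set, so that the pointer stands over the rider, and finish while still holding it there against its spring with the button squeezed in. Leave the rider where it is set, and do not disturb the other things on the counter.

Things in the scene. Friction and masses are not known exactly. Their poses are not given: they have to be found in the camera images.
- dispenser: Roll dispenser fixed to the counter: grey base plate 345 x 125 x 10 mm. Origin on the counter under the boom's axis, at mid length. +x: the way the boom is drawn out; z up. Plate from y = -71.5 to +53.5 mm. Steel spindle 22 mm thick at x = -127.5, y = 0. Sleeve (24 mm wide, top 46 mm above the counter) along x from -82.5 to 12.5. White scale strip along x at y = -45, a black line every 10 mm.
- spindle_tip (a point): Centre of the tip of the spindle, 78 mm above the counter.
- roll: Small wound label roll: white paper on a cardboard core, 58 mm outside diameter, 27 mm bore, 50 mm high, about 120 g. Origin at the centre of its lower end, z its axis. It starts on the spindle, lower end 16 mm and upper end 66 mm above the counter, the spindle's tip 12 mm above it; it must rise 62 mm to come clear.
- tray: Empty shallow square white tray, fixed, sides along world x and y, 150 x 150 mm outside, 22 mm high, walls and floor about 4 mm. Origin at the centre of its underside. It stands at the robot's left or right; the taller crate of lidded pots stands at the other side.
- crate: White crate with four lidded clear pots, fixed, 150 x 150 mm, 68 mm high over the lids. Origin at the centre of its underside. A bystander.
- boom (a joint): How far the telescoping guide boom is drawn out of its sleeve, in m: 0 = fully in and locked (the start), end stop at 0.095. A spring pulls it back in with about 4 N at 0 and 7 N at 0.095. At 0 a latch blocks it until the lock button is squeezed in.
- boom_grip (a point): Where to grip the boom's head, 50 mm above the counter; moves with the boom. The head: grey block 36 mm along the boom, 34 mm wide, 14 to 66 mm above the counter; 42 mm wide over the lock button on its +y side (dispenser axes), 36 with it in. This point is 2 mm to +y of the head's middle. A gripper from above closing along the dispenser's y squeezes the button.
- lock (a joint): How far the lock button is squeezed into the head, in m: 0 = out (locked), 0.006 = fully in. The boom is free from about 0.003. Spring: about 4 N at 0, 9 N at 0.006. It springs out again when let go.
- lock_face (a point): Centre of the outer face of the black lock button (22 mm along the boom, 26 mm high), 49 mm above the counter.
- boom_pointer (a point): Tip region of the thin dark pointer that sticks out of the boom's outer end to the dispenser's -y side, over the scale strip, 25 mm farther out along +x than the middle of the head, 24 mm above the counter. It moves with the boom.
- rider (a joint): Where the rider is set on the scale, in m: the value of joint boom at which the pointer stands exactly over the middle of the rider. It varies from start to start between 0.035 and 0.078. Stiff (4 N): do not push it.
- rider_mark (a point): Middle of the top of the rider's saddle: a small dark steel clip astride the scale strip, 12 mm long along the strip, with an upright tab on its outer (-y) edge, 36 mm high above the counter. The saddle's top is 19.5 mm above the counter; the pointer passes over it.
- jar_a: Green glass jar with a steel lid, 64 mm diameter, 95 mm high, a loose bystander. Origin at its underside.
- jar_b: Amber glass jar with a steel lid, 64 mm diameter, 95 mm high, a loose bystander. Origin at its underside.
- big_roll: The next, larger label roll, 130 mm diameter, 50 mm high, lying flat, a loose bystander. Origin at its underside.
- tub: White lidded tub, 84 mm diameter, 55 mm high, a loose bystander. Origin at its underside.
- scoop: Blue plastic scoop, 185 mm long, 26 mm high, a loose bystander.
- price_card: Blank yellow price card on a wooden foot, 100 mm wide, 76 mm high, a loose bystander. Origin at its underside.
Not all that is in view belongs to the job. Of the things that look like the tray, the largest one is meant. Leave any yellow look-alike of the roll alone.

How it is judged:
On the way, in this order (a step that is already met when the one before it is completed fails the run):
1. the small roll stands in the tray, released (x of roll in the frame of tray between -0.045 and 0.045 m and y of roll in the frame of tray between -0.045 and 0.045 m and z of roll in the frame of tray below 0.01 m and angle between roll's own z axis and vertical below 0.2 rad and contact force between the fingers and roll below 0.2 N and linear speed of roll below 0.03 m/s), for 0.2 s.
2. the lock button is squeezed in by the fingers (value of joint lock above 0.004 m and contact force between the fingers and dispenser above 3 N), for 0.1 s.
At the end, for the whole second after the job is handed in: Boom out, pointer within 6 mm of the rider's middle, still, gripped (over 5 N) with the lock button in (over 3 mm); rider within 4 mm of its setting; small roll upright (0.2 rad) on the tray's floor, within 45 mm of its middle each way, released, at rest (all of step 1 and value of joint boom above 0.025 m and velocity of joint boom between -0.01 and 0.01 m/s and value of joint lock above 0.003 m and contact force between the fingers and dispenser above 5 N and horizontal distance between boom_pointer and rider_mark below 0.006 m and distance of rider_mark from where it was at the start of the episode below 0.004 m); the arm keeps its last pose, push and grip.
It fails at once if the roll is dropped (falls free faster than 0.7 m/s) (contact force between the fingers and roll below 0.05 N and linear speed of roll above 0.7 m/s).
It fails at once if the rider is shifted by more than 4 mm (distance of rider_mark from where it was at the start of the episode above 0.004 m).
It fails at once if a bystander is disturbed (moved more than 30 mm) (distance of any of jar_a, jar_b, big_roll, tub, scoop, price_card from where it was at the start of the episode above 0.03 m).
It also fails if it takes over 45 s, if anything falls off the work surface, if the arm or the gripper's body presses on something with over 40 N, if the wrist force passes 120 N, or if a joint passes its speed limit or range.

### The arm

A 7-joint arm with a two-finger parallel gripper is mounted at the origin on the work surface. World frame = base frame: x ahead of the robot, y to its left, z up, the work surface at z = 0. Lengths are in m, angles in rad, forces in N, time in s.
With the tool pointing down it reaches from about 0.425 to 0.875 m from the base axis. Payload 4.7 kg.
Tool frame: the origin (TCP) lies midway between the tips of the shut fingers; the grasp point (between the pads) lies 19 mm behind it (env.grip_depth is the distance from the TCP to the grasp point, in m); z points along the fingers, y is the line along which they close (so a half turn about z gives the same grasp; the last joint's range is limited). The gripper opens to 85 mm and grips with 20 to 120 N. Pads are 22 mm wide; open, the fingers measure 114 mm over their backs; the gripper's body (76 mm by 85 mm) begins 54 mm behind the grasp point. The pads swing forward as they close: fully open they stand 13 mm farther back than shut.
Start: joints at [1.203, 0.321, -0.07, 1.45, 0.023, 1.371, -0.057], TCP at [0.242, -0.603, 0.231] pointing down, gripper open.
Joint ranges: [-2.86, 2.86], [-0.3, 2.09], [-1.38, 1.24], [0.06, 2.45], [-1.56, 4.7], [0.09, 2.05], [-2.69, 2.69]. Speed limits (rad/s): [2.57, 2.57, 3.14, 3.14, 3.14, 3.14, 3.14].

### API

Orientations are given as a 3x3 rotation matrix whose columns are the frame's x, y, z axes.
In Python, from plant import env gives the robot as it stands.
- The arm moves only by the tool apply_moves, never from a script. Its argument "plan" is a list of rows, each an object with "fingers": the closure, from -1 (fully open) to 1 (shut); "xyz": the shift along the world's x, y, z in m, a list of three; "dr": the turn, a rotation vector about the world's x, y, z in rad, a list of three. A call has 1 to 5 rows; each row is the pose to reach, as a shift and turn from the pose commanded when the call began; what a row does not reach only later rows make up. A row lasts 1/8 s, in which the tool goes at most 62.5 mm and 10.7 degrees, less where a joint would pass 70% of its speed; a pose out of reach is approached as far as the arm can. A call with a gripper value outside its range is refused whole. The fingers move at their own pace and stop on an object; "squeeze" is the grip in N (left out, the last holds). Time passes only in rows, so rows that repeat a pose let the fingers close. It gives the time, the measured TCP pose, the force, the opening and the grip force at its end, in the units of the state.
- env.state(): the state, without advancing time (a new reading comes with each control period).
- env.read_camera(name): name is "scene" or "top"; returns (picture, depth): 384x512x3 uint8, blue, green, red; 384x512 float32, m along the optical axis (not along the pixel's ray), 0 where there is no reading.
- env.calibration(name): a dict with "intrinsics" (3x3 intrinsics, pixels), "view" (4x4, takes a point from world to camera coordinates). Camera axes: x right, y up, looking along -z (the intrinsics and any distortion apply to the point x, -y, -z); pixel columns grow to the right and rows downward; lengths in m; the calibration is good to about 2 mm. A picture is of the moment at which its call begins. calibration takes no time and is no camera call.
- env.sign_off(): hands the job in; it is judged then, once.
The state is a dict: "time": time; "joints": joint angles; "joint_vel": joint speeds; "tau": joint torques, N m; "eef_pos": TCP position; "tool_rot": TCP orientation; "ft_force": force on the tool from outside, world axes, zero at the start; "moment": the same for the moment, N m; "finger_gap": finger opening in m; "grasp_force": force on a finger pad.
Only numpy, scipy, OpenCV 4.12 (cv2) and the standard library are available. Lean on these libraries where they do the work, as an engineer would, in place of code of your own. Each camera call takes 0.05 s, during which the arm holds its last target. There are 200 camera calls.

## Working session

There is one attempt and no reset: what is moved stays moved. The work goes in short steps, Python scripts to look and compute and a tool call to move; the robot and the scene stay as the last step left them, time stands still between calls to the robot, and variables do not carry over. Pictures are saved under pics/ and viewed, at most 10 in all, crops included, and the job is handed in when it is done.

Besides the shell and the picture viewer there is one more tool, called after "Emit:" by a JSON object that holds its "name" and its "arguments", one argument or row to a line. apply_moves: Moves the arm, as the interface text tells. Its arguments: {"type":"object","properties":{"plan":{"type":"array","items":{"type":"object","properties":{"fingers":{"type":"number"},"xyz":{"type":"array","items":{"type":"number"}},"dr":{"type":"array","items":{"type":"number"}}}}},"squeeze":{"type":"number"}},"required":["plan"]}

```bash
mkdir -p pics; ls
cat > h.py <<'E'
import numpy as np, cv2
from plant import env
def grab(n):
    im,d=env.read_camera(n); c=env.calibration(n)
    np.savez(f'{n}.npz',im=im,d=d,K=c['intrinsics'],V=c['view']); return im,d
def load(n):
    z=np.load(f'{n}.npz'); return z['im'],z['d'],z['K'],z['V']
def px2w(n,u,v,z=None):
    im,d,K,V=load(n); Ti=np.linalg.inv(V)
    r=np.linalg.inv(K)@[u,v,1]; r=np.array([r[0],-r[1],-1.])
    if z is None: s=d[int(round(v)),int(round(u))]
    else: s=(z-Ti[2,3])/(Ti[:3,:3]@r)[2]
    return (Ti@np.append(r*s,1))[:3]
def w2px(n,p):
    _,_,K,V=load(n); q=V@np.append(p,1); q=K@[q[0],-q[1],-q[2]]; return q[:2]/q[2]
E
python3 - <<'E'
from h import *
for n in('scene','top'):
    im,d=grab(n); cv2.imwrite(f'pics/{n}1.png',cv2.resize(im,(800,600),interpolation=cv2.INTER_CUBIC)); c=env.calibration(n); print({k:np.round(v,3) for k,v in c.items() if k!='x'})
print(env.state()['tool_rot'],env.state()['finger_gap'],env.state()['time'],env.grip_depth)
E
```

```text
pics
{'intrinsics': array([[448.162,   0.   , 245.116],
       [  0.   , 448.162, 199.039],
       [  0.   ,   0.   ,   1.   ]]), 'view': array([[ 0.675,  0.738,  0.01 , -0.348],
       [-0.451,  0.402,  0.797,  0.148],
       [ 0.583, -0.543,  0.604, -1.579],
       [ 0.   ,  0.   ,  0.   ,  1.   ]])}
{'intrinsics': array([[498.726,   0.   , 251.031],
       [  0.   , 498.726, 186.754],
       [  0.   ,   0.   ,   1.   ]]), 'view': array([[-2.90e-02, -1.00e+00, -1.00e-03,  2.90e-02],
       [ 9.95e-01, -2.90e-02,  9.10e-02, -5.26e-01],
       [-9.10e-02,  2.00e-03,  9.96e-01, -1.63e+00],
       [ 0.00e+00,  0.00e+00,  0.00e+00,  1.00e+00]])}
[[ 9.27989020e-01  3.72606806e-01 -7.39889275e-04]
 [ 3.72607523e-01 -9.27987754e-01  1.53726023e-03]
 [-1.13814562e-04 -1.70224892e-03 -9.99998545e-01]] 0.08537754831721464 0.1 0.0187
```

View pics/scene1.png

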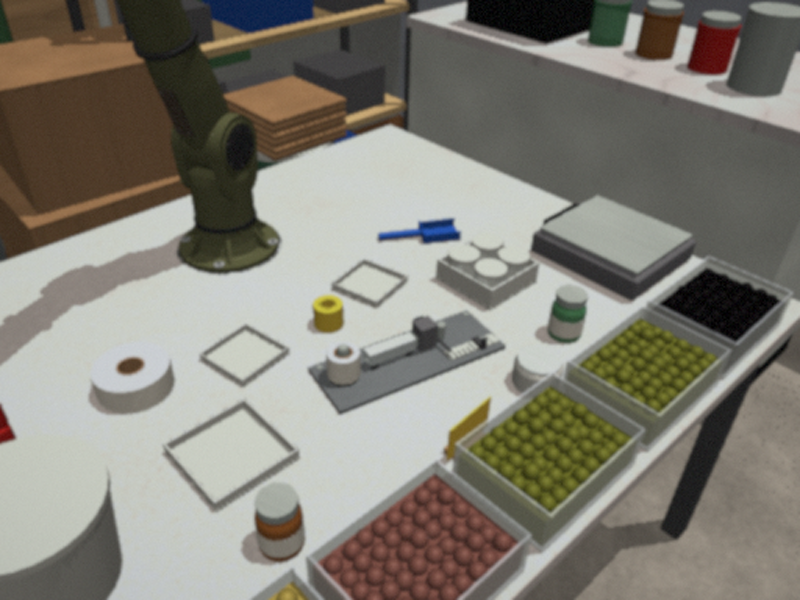

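View pics/top1.png

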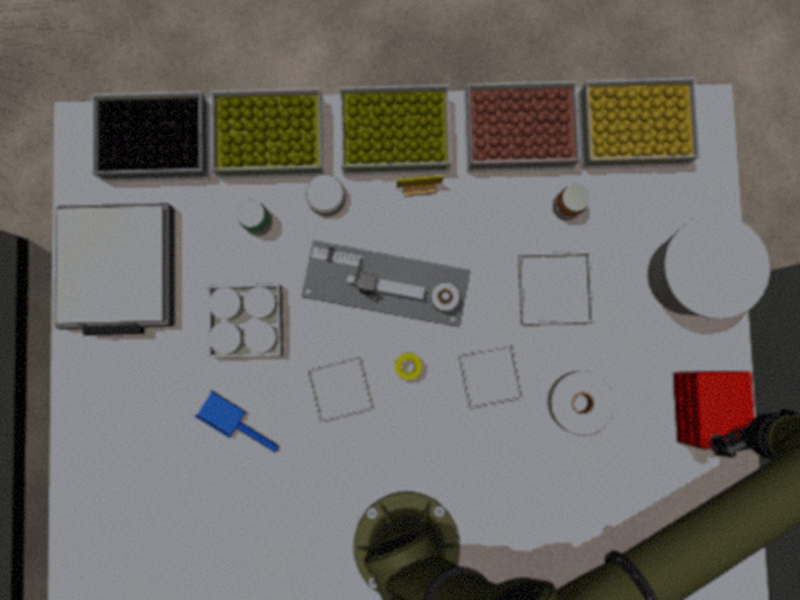

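The scene picture shows the dispenser in the middle, with the tray at the robot's right. In the top view (800x600 px):
- **Roll candidates:** white roll on the spindle (445,297), yellow ring (408,367), big roll (581,402). I choose the white one on the spindle.
- **Tray candidates:** (555,289) is the largest, (340,388) and (490,376) are smaller. I choose (555,289).

Next is one close crop of the dispenser from both cameras.

Run:
```python
from h import *
a=[];
for n in('top','scene'):
    im,d=grab(n); fr=[im]+[env.read_camera(n)[0] for _ in range(3)]
    im=np.mean(fr,0).astype(np.uint8)
    x0,y0,w,h=(190,148,114,64) if n=='top' else (192,192,140,72)
    c=cv2.resize(im[y0:y0+h,x0:x0+w],None,fx=700/w,fy=700/w,interpolation=cv2.INTER_CUBIC); a.append(c[:360])
    print(n,x0,y0,700/w,c.shape)
    cv2.imwrite(f'pics/{n}2.png',c)
```

```text
top 190 148 6.140350877192983 (393, 700, 3)
scene 192 192 5.0 (360, 700, 3)
```

View pics/top2.png

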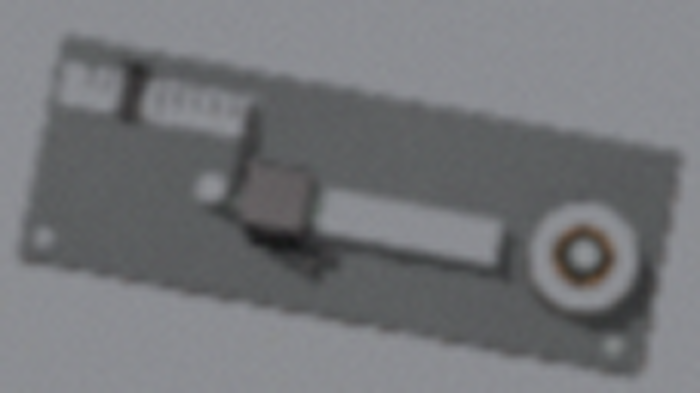

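View pics/scene2.png

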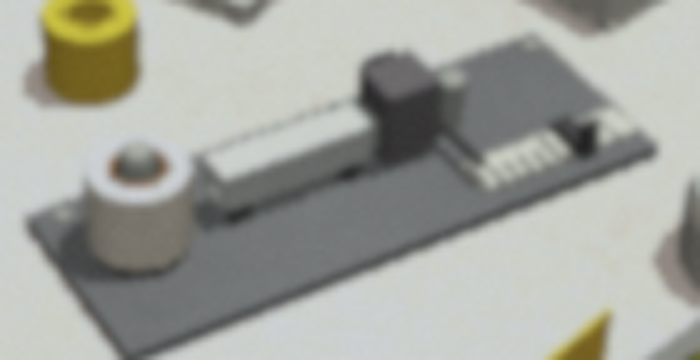

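The close crops confirm it: white roll on the spindle tip at top crop (583,255), head at (275,200), pointer tip at about (250,110) and rider at about (132,93). Plate corners are at (65,40), (683,153), (638,372) and (22,262). Next I fit the pose.

```bash
cat > fit.py <<'E'
from h import *
from scipy.optimize import least_squares
L=[]  # (cam, px, local point)
s=6.14035
def T(u,v): return (190+(u+.5)/s-.5,148+(v+.5)/s-.5)
def S(u,v): return (192+(u+.5)/5-.5,192+(v+.5)/5-.5)
# image top-left corner = +x,-y
for (u,v),p in zip([(65,38),(683,153),(638,375),(22,262)],[(.1725,-.0715,.01),(-.1725,-.0715,.01),(-.1725,.0535,.01),(.1725,.0535,.01)]): L.append(('top',T(u,v),p))
L.append(('top',T(583,255),(-.1275,0,.078)))
for (u,v),p in zip([(30,222),(128,356),(657,152),(533,36)],[(-.1725,.0535,.01),(-.1725,-.0715,.01),(.1725,-.0715,.01),(.1725,.0535,.01)]): L.append(('scene',S(u,v),p))
def R(a): return np.array([[np.cos(a),-np.sin(a),0],[np.sin(a),np.cos(a),0],[0,0,1]])
def f(q): return np.concatenate([w2px(c,R(q[2])@np.array(p)+[q[0],q[1],0])-u for c,u,p in L])
if __name__=='__main__':
    r=least_squares(f,[.53,.02,1.57],loss='soft_l1'); q=r.x; np.save('q.npy',q); print(q,f(q).reshape(-1,2).round(1))
    loc=lambda w:(R(q[2]).T@(w-[q[0],q[1],0]))
    print('spindle',R(q[2])@[-.1275,0,0]+[q[0],q[1],0])
    for z in(.0195,):
        for c in((118,93),(132,93),(148,93),(132,120),(138,70)): print('rider',c,loc(px2w('top',*T(*c),z)).round(4))
    for c in((575,118),(575,155),(590,145)): print('scene rider',loc(px2w('scene',*S(*c),.0195)).round(4))
    print('ptr',loc(px2w('top',*T(250,110),.024)).round(4),loc(px2w('scene',*S(485,163),.024)).round(4))
    print('head',loc(px2w('top',*T(277,198),.066)).round(4), 'tip',loc(px2w('top',*T(583,255),.078)).round(4))
    # edges of big tray: print depth-based corners at rim z .022
    k=1/1.5625
    for c in((518,254),(590,252),(592,324),(520,326)): print('tray',px2w('top',c[0]*k,c[1]*k,.022).round(4))
    print('yellow',px2w('top',408*k,367*k,.05).round(3),'crate',px2w('top',246*k,320*k,.06).round(3),'jarA',px2w('top',255*k,217*k,.09).round(3),'tub',px2w('top',326*k,195*k,.055).round(3),'card',px2w('top',420*k,186*k,.05).round(3))
E
python3 fit.py
python3 - <<'E'
from h import *
# row profiles of rider in top image
im=load('top')[0].mean(2)
print(im[157:170,196:222].astype(int))
E
```

```text
[0.54076862 0.03009888 1.3529576 ] [[-0.5 -1. ]
 [-0.3 -0.7]
 [ 0.3 -0.2]
 [-0.9 -1.2]
 [ 0.3 -0.7]
 [-1.8 -1.4]
 [-0.8 -0. ]
 [-0.1 -1.3]
 [-0.4 -0.9]]
spindle [ 0.51321333 -0.09438789  0.        ]
rider (118, 93) [ 0.1346 -0.0428  0.0195]
rider (132, 93) [ 0.1272 -0.0443  0.0195]
rider (148, 93) [ 0.1186 -0.0459  0.0195]
rider (132, 120) [ 0.1243 -0.0297  0.0195]
rider (138, 70) [ 0.1264 -0.0573  0.0195]
scene rider [ 0.1384 -0.0371  0.0195]
scene rider [ 0.1187 -0.0641  0.0195]
scene rider [ 0.1314 -0.0611  0.0195]
ptr [ 0.062  -0.0466  0.024 ] [ 0.0668 -0.049   0.024 ]
head [0.0363 0.0018 0.066 ] tip [-0.127   0.0024  0.078 ]
tray [ 0.6   -0.257  0.022]
tray [ 0.5999 -0.4108  0.022 ]
tray [ 0.4462 -0.4071  0.022 ]
tray [ 0.4463 -0.2546  0.022 ]
yellow [ 0.367 -0.014  0.05 ] crate [0.474 0.318 0.06 ] jarA [0.683 0.291 0.09 ] tub [0.733 0.147 0.055] card [ 0.747 -0.052  0.05 ]
[[143 140 139 120 108 104 104  97  98  96  96  95  92  88  82  85  91  92
   89  94 100 111 115 114 118 118]
 [144 138 134 120 119 127 122 112 102  99 102  99  97  88  74  65  59  70
   81  94  94  95  99  98
[... 509 characters left out ...]
64  68 106
  131 125 123 133 124 122 132 129]
 [137 124 110 115 133 140 137 140 139 140 146 144 129 101  68  61  79 117
  134 126 119 133 126 123 135 129]
 [139 124 104 103 107 116 117 116 125 132 139 135 117  93  59  63  83 116
  138 131 128 138 131 129 138 134]
 [143 125 104  96  99  98  99  98 103 106 107 107  97  71  61  59  86 116
  135 130 133 140 135 139 142 136]
 [138 125 101  96  93  92  96  97  99  92  92  94  90  80  64  64  78 101
  118 127 135 139 138 142 142 135]
 [133 114  97  95  95  93  97  94  93  91  94  93  92  91  85  84  86  92
  100 107 115 119 116 123 125 131]
 [123 108  98  99  99  95  97  96  96 100  99  95  89  93  94  93  98  93
   93  98  99 100 102 103 100 108]]
```

Run:
```python
from h import *
q=np.load('q.npy'); c_,s_=np.cos(q[2]),np.sin(q[2])
for n in('top','scene'):
    im,d0,K,V=load(n); D=[d0]+[grab(n)[1] for _ in range(4)]; d=np.median(D,0)
    v,u=np.mgrid[:384,:512]; P=np.stack([(u-K[0,2])/K[0,0]*d,-(v-K[1,2])/K[1,1]*d,-d,np.ones_like(d)],-1)@np.linalg.inv(V).T
    x,y=P[...,0]-q[0],P[...,1]-q[1]; lx,ly,z=c_*x+s_*y,-s_*x+c_*y,P[...,2]
    for nm,m in dict(roll=(abs(lx+.127)<.04)&(abs(ly)<.04)&(z>.058)&(z<.073),tip=(abs(lx+.127)<.014)&(abs(ly)<.014)&(z>.073),head=(abs(lx-.04)<.03)&(abs(ly)<.03)&(z>.058),sleeve=(lx>-.1)&(lx<.01)&(abs(ly)<.02)&(z>.038),plate=(abs(lx)<.17)&(ly>.025)&(ly<.05),rider=(abs(lx-.126)<.02)&(abs(ly+.05)<.022)&(z>.017),ptr=(lx>.055)&(lx<.09)&(ly<-.02)&(ly>-.055)&(z>.016)).items():
        if m.sum(): print(n,nm,m.sum(),[np.round([np.median(a[m]),a[m].min(),a[m].max()],4).tolist() for a in(lx,ly,z)])
    # tray rim
    m=(P[...,0]>.4)&(P[...,0]<.65)&(P[...,1]<-.22)&(P[...,1]>-.45)&(z>.014)&(z<.035)
    print(n,'tray',m.sum(),[np.percentile(P[...,i][m],[1,50,99]).round(4) for i in(0,1)])
```

```text
top roll 204 [[-0.1284, -0.1562, -0.1006], [0.0009, -0.0267, 0.0294], [0.066, 0.0581, 0.073]]
top tip 31 [[-0.1291, -0.1387, -0.1191], [0.0025, -0.0075, 0.0103], [0.0765, 0.0737, 0.0827]]
top head 135 [[0.0356, 0.0176, 0.0539], [0.0033, -0.0159, 0.0257], [0.0652, 0.0585, 0.0706]]
top sleeve 216 [[-0.0373, -0.0838, 0.0098], [0.001, -0.0115, 0.0128], [0.0461, 0.0386, 0.0515]]
top plate 776 [[-0.0021, -0.1698, 0.1689], [0.0372, 0.0251, 0.05], [0.0101, 0.0032, 0.0685]]
top rider 31 [[0.1266, 0.1215, 0.1328], [-0.048, -0.06, -0.0322], [0.0193, 0.0172, 0.0402]]
top ptr 17 [[0.0612, 0.0581, 0.0842], [-0.0381, -0.0529, -0.0208], [0.0257, 0.0167, 0.0275]]
top tray 270 [array([0.4065, 0.5308, 0.6018]), array([-0.4102, -0.3402, -0.2336])]
scene roll 251 [[-0.13, -0.1547, -0.0985], [-0.0102, -0.0319, 0.0258], [0.0649, 0.058, 0.073]]
scene tip 28 [[-0.1271, -0.1337, -0.1182], [-0.0058, -0.0114, 0.0036], [0.0767, 0.0734, 0.0786]]
scene head 128 [[0.0361, 0.0205, 0.0566], [-0.0049, -0.0201, 0.0207], [0.0649, 0.0582, 0.0674]]
scene sleeve 250 [[-0.0383, -0.0996, 0.0098], [-0.0054, -0.0166, 0.0114], [0.0452, 0.038, 0.0652]]
scene plate 212 [[0.0315, -0.1697, 0.1699], [0.0381, 0.025, 0.0499], [0.0095, -0.0011, 0.065]]
scene rider 43 [[0.1292, 0.1237, 0.1366], [-0.0609, -0.064, -0.0329], [0.0205, 0.0171, 0.0358]]
scene ptr 14 [[0.0634, 0.0606, 0.066], [-0.0391, -0.0527, -0.023], [0.0258, 0.0238, 0.0278]]
scene tray 600 [array([0.4111, 0.5394, 0.6063]), array([-0.4075, -0.3359, -0.2338])]
```

Emit:
{"name": "apply_moves", "arguments": {
  "plan": [
    {"fingers": -1,"xyz": [0,0,0.05],"dr": [0,0,0]},
    {"fingers": -1,"xyz": [0.029,0.054,0.05],"dr": [0,0,0.12]},
    {"fingers": -1,"xyz": [0.058,0.108,0.05],"dr": [0,0,0.24]},
    {"fingers": -1,"xyz": [0.087,0.162,0.05],"dr": [0,0,0.36]},
    {"fingers": -1,"xyz": [0.116,0.216,0.05],"dr": [0,0,0.48]}
  ],
  "squeeze": 40
}}

```text
time: 1.52
eef_pos: [0.359, -0.3854, 0.2816]
tool_rot: [[0.648, 0.762, 0.001], [0.762, -0.648, -0.001], [-0.0, 0.001, -1.0]]
ft_force: [0.0, -1.1, -0.1]
finger_gap: 0.0854
grasp_force: 0.0
```

Emit:
{"name": "apply_moves", "arguments": {
  "plan": [
    {"fingers": -1,"xyz": [0.025,0.048,-0.01],"dr": [0,0,0.1]},
    {"fingers": -1,"xyz": [0.051,0.098,-0.03],"dr": [0,0,0.2]},
    {"fingers": -1,"xyz": [0.077,0.148,-0.05],"dr": [0,0,0.3]},
    {"fingers": -1,"xyz": [0.103,0.198,-0.07],"dr": [0,0,0.4]},
    {"fingers": -1,"xyz": [0.129,0.246,-0.09],"dr": [0,0,0.487]}
  ]
}}

```text
time: 2.15
eef_pos: [0.4879, -0.1396, 0.1912]
tool_rot: [[0.217, 0.976, 0.001], [0.976, -0.217, -0.001], [-0.001, 0.001, -1.0]]
ft_force: [0.6, -0.4, -0.5]
finger_gap: 0.0855
grasp_force: 0.0
```

Emit:
{"name": "apply_moves", "arguments": {
  "plan": [
    {"fingers": -1,"xyz": [0.024,0.044,-0.01],"dr": [0,0,0]},
    {"fingers": -1,"xyz": [0.024,0.044,-0.03],"dr": [0,0,0]},
    {"fingers": -1,"xyz": [0.024,0.044,-0.03],"dr": [0,0,0]}
  ]
}}

```text
time: 2.52
eef_pos: [0.5101, -0.0967, 0.16]
tool_rot: [[0.219, 0.976, -0.003], [0.976, -0.219, 0.001], [0.0, -0.003, -1.0]]
ft_force: [0.0, 0.3, -0.3]
finger_gap: 0.0856
grasp_force: 0.0
```

Run:
```python
from h import *
a=[]
for n,(x0,y0,w,h) in dict(top=(220,130,100,75),scene=(170,140,100,75)).items():
    im,d=grab(n); a.append(cv2.resize(im[y0:y0+h,x0:x0+w],None,fx=4,fy=4,interpolation=cv2.INTER_CUBIC))
cv2.imwrite('pics/3.png',np.hstack(a)); s=env.state(); print(s['eef_pos'],s['tool_rot'].round(3) if hasattr(s['tool_rot'],'round') else s['tool_rot'])
```

```text
[ 0.51114385 -0.09800367  0.16179932] [[ 0.221  0.975  0.   ]
 [ 0.975 -0.221 -0.   ]
 [-0.     0.    -1.   ]]
```

View pics/3.png

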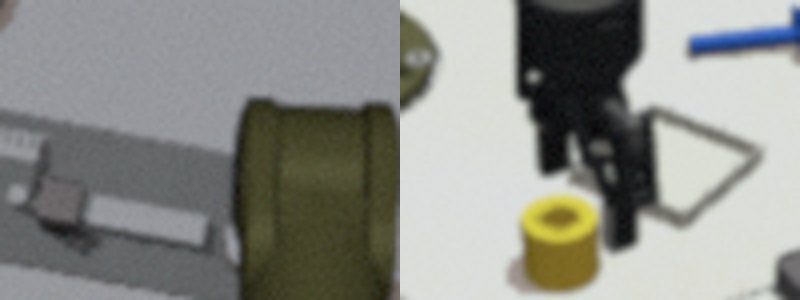

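The top view is blocked by the arm and the scene crop shows only the fingers above the counter behind the roll, which is no conflict. I go down and watch the force.

Emit:
{"name": "apply_moves", "arguments": {
  "plan": [
    {"fingers": -1,"xyz": [0.001,0.002,-0.05],"dr": [0,0,0]},
    {"fingers": -1,"xyz": [0.001,0.002,-0.09],"dr": [0,0,0]},
    {"fingers": -1,"xyz": [0.001,0.002,-0.128],"dr": [0,0,0]},
    {"fingers": -1,"xyz": [0.001,0.002,-0.128],"dr": [0,0,0]}
  ]
}}

```text
time: 3.12
eef_pos: [0.5101, -0.0959, 0.0317]
tool_rot: [[0.222, 0.975, -0.005], [0.975, -0.222, 0.001], [0.0, -0.005, -1.0]]
ft_force: [0.3, 0.4, 0.6]
finger_gap: 0.0854
grasp_force: 0.0
```

Emit:
{"name": "apply_moves", "arguments": {
  "plan": [
    {"fingers": 1,"xyz": [0,0,0],"dr": [0,0,0]},
    {"fingers": 1,"xyz": [0,0,0],"dr": [0,0,0]},
    {"fingers": 1,"xyz": [0,0,0],"dr": [0,0,0]},
    {"fingers": 1,"xyz": [0,0,0],"dr": [0,0,0]}
  ],
  "squeeze": 30
}}

```text
time: 3.62
eef_pos: [0.514, -0.096, 0.036]
tool_rot: [[0.221, 0.975, 0.004], [0.975, -0.221, -0.002], [-0.001, 0.004, -1.0]]
ft_force: [-1.3, 0.6, 7.0]
finger_gap: 0.0576
grasp_force: 32.0
```

Emit:
{"name": "apply_moves", "arguments": {
  "plan": [
    {"fingers": 1,"xyz": [0,0,0.03],"dr": [0,0,0]},
    {"fingers": 1,"xyz": [0,0,0.075],"dr": [0,0,0]},
    {"fingers": 1,"xyz": [0,0,0.1],"dr": [0,0,0]},
    {"fingers": 1,"xyz": [0,0,0.1],"dr": [0,0,0]}
  ]
}}

```text
time: 4.12
eef_pos: [0.5142, -0.0956, 0.1363]
tool_rot: [[0.22, 0.975, 0.006], [0.975, -0.22, -0.002], [-0.001, 0.006, -1.0]]
ft_force: [0.5, 0.2, -1.8]
finger_gap: 0.0576
grasp_force: 33.7
```

Emit:
{"name": "apply_moves", "arguments": {
  "plan": [
    {"fingers": 1,"xyz": [0.003,-0.05,0],"dr": [0,0,0]},
    {"fingers": 1,"xyz": [0.006,-0.105,0],"dr": [0,0,0]},
    {"fingers": 1,"xyz": [0.008,-0.16,0],"dr": [0,0,0]},
    {"fingers": 1,"xyz": [0.01,-0.21,0],"dr": [0,0,0]},
    {"fingers": 1,"xyz": [0.011,-0.238,0],"dr": [0,0,0]}
  ]
}}

```text
time: 4.75
eef_pos: [0.5214, -0.3366, 0.1316]
tool_rot: [[0.224, 0.975, -0.002], [0.975, -0.224, -0.0], [-0.0, -0.002, -1.0]]
ft_force: [-1.1, 1.1, -0.6]
finger_gap: 0.0576
grasp_force: 33.7
```

Emit:
{"name": "apply_moves", "arguments": {
  "plan": [
    {"fingers": 1,"xyz": [0,0,-0.03],"dr": [0,0,0]},
    {"fingers": 1,"xyz": [0,0,-0.06],"dr": [0,0,0]},
    {"fingers": 1,"xyz": [0,0,-0.085],"dr": [0,0,0]},
    {"fingers": 1,"xyz": [0,0,-0.1],"dr": [0,0,0]},
    {"fingers": 1,"xyz": [0,0,-0.1],"dr": [0,0,0]}
  ]
}}

```text
time: 5.38
eef_pos: [0.522, -0.3325, 0.0316]
tool_rot: [[0.22, 0.975, -0.003], [0.975, -0.22, 0.002], [0.001, -0.003, -1.0]]
ft_force: [0.1, -0.3, -1.2]
finger_gap: 0.0572
grasp_force: 33.6
```

Run:
```python
from h import *
im,d=grab('scene'); c=im[225:345,90:250]
cv2.imwrite('pics/4.png',cv2.resize(c,None,fx=5,fy=5,interpolation=cv2.INTER_CUBIC)); s=env.state(); print(s['eef_pos'],s['ft_force'],s['grasp_force'])
```

```text
[ 0.52302555 -0.33303245  0.03302649] [ 0.34578688  0.22564312 -1.14588658] 33.62735319882631
```

View pics/4.png

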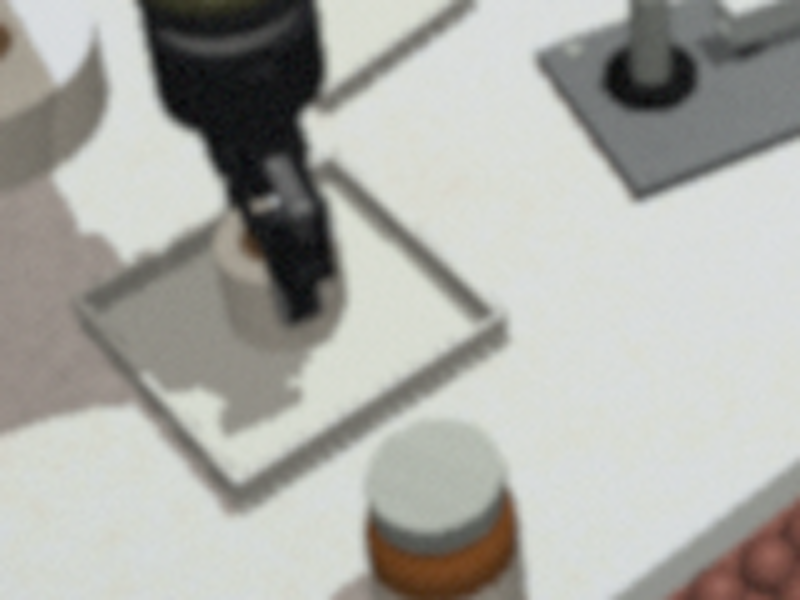

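The picture shows the roll upright in the grip, its base at about (285,340), over the middle of the tray. I lower it gently until it touches.

Emit:
{"name": "apply_moves", "arguments": {
  "plan": [
    {"fingers": 1,"xyz": [0,0,-0.006],"dr": [0,0,0]},
    {"fingers": 1,"xyz": [0,0,-0.009],"dr": [0,0,0]},
    {"fingers": 1,"xyz": [0,0,-0.009],"dr": [0,0,0]}
  ]
}}

```text
time: 5.8
eef_pos: [0.5231, -0.3333, 0.0244]
tool_rot: [[0.22, 0.975, 0.0], [0.975, -0.22, -0.0], [-0.0, 0.0, -1.0]]
ft_force: [-0.8, -0.6, -1.8]
finger_gap: 0.0575
grasp_force: 33.6
```

Emit:
{"name": "apply_moves", "arguments": {
  "plan": [
    {"fingers": 1,"xyz": [0,0,-0.002],"dr": [0,0,0]},
    {"fingers": 1,"xyz": [0,0,-0.002],"dr": [0,0,0]}
  ]
}}

```text
time: 6.05
eef_pos: [0.5234, -0.3334, 0.0241]
tool_rot: [[0.22, 0.975, 0.0], [0.975, -0.22, -0.001], [-0.001, 0.0, -1.0]]
ft_force: [-3.1, 1.2, 7.2]
finger_gap: 0.0578
grasp_force: 34.3
```

Emit:
{"name": "apply_moves", "arguments": {
  "plan": [
    {"fingers": -1,"xyz": [0,0,0],"dr": [0,0,0]},
    {"fingers": -1,"xyz": [0,0,0],"dr": [0,0,0]},
    {"fingers": -1,"xyz": [0,0,0],"dr": [0,0,0]},
    {"fingers": -1,"xyz": [0,0,0],"dr": [0,0,0]}
  ]
}}

```text
time: 6.55
eef_pos: [0.5232, -0.3332, 0.0222]
tool_rot: [[0.22, 0.975, -0.0], [0.975, -0.22, 0.0], [0.0, -0.0, -1.0]]
ft_force: [-0.5, 0.2, -0.5]
finger_gap: 0.0853
grasp_force: 0.0
```

Emit:
{"name": "apply_moves", "arguments": {
  "plan": [
    {"fingers": -1,"xyz": [0,0,0.02],"dr": [0,0,0]},
    {"fingers": -1,"xyz": [0,0,0.06],"dr": [0,0,0]},
    {"fingers": -1,"xyz": [0,0,0.11],"dr": [0,0,0]},
    {"fingers": -1,"xyz": [0,0,0.15],"dr": [0,0,0]},
    {"fingers": -1,"xyz": [0,0,0.15],"dr": [0,0,0]}
  ]
}}

```text
time: 7.18
eef_pos: [0.5258, -0.3343, 0.1784]
tool_rot: [[0.22, 0.975, 0.008], [0.976, -0.22, -0.005], [-0.004, 0.009, -1.0]]
ft_force: [-0.5, -0.1, -0.9]
finger_gap: 0.0853
grasp_force: 0.0
```

Emit:
{"name": "apply_moves", "arguments": {
  "plan": [
    {"fingers": -1,"xyz": [0.003,0.05,0],"dr": [0,0,0]},
    {"fingers": -1,"xyz": [0.006,0.108,0],"dr": [0,0,0]},
    {"fingers": -1,"xyz": [0.009,0.166,0],"dr": [0,0,0]},
    {"fingers": -1,"xyz": [0.012,0.224,0],"dr": [0,0,0]},
    {"fingers": -1,"xyz": [0.016,0.28,0],"dr": [0,0,0]}
  ]
}}

```text
time: 7.8
eef_pos: [0.5386, -0.0512, 0.1724]
tool_rot: [[0.22, 0.976, -0.0], [0.976, -0.22, -0.0], [-0.0, 0.0, -1.0]]
ft_force: [0.4, 0.4, 0.9]
finger_gap: 0.0856
grasp_force: 0.0
```

Emit:
{"name": "apply_moves", "arguments": {
  "plan": [
    {"fingers": -1,"xyz": [0.004,0.056,-0.01],"dr": [0,0,0]},
    {"fingers": -1,"xyz": [0.007,0.1,-0.03],"dr": [0,0,0]},
    {"fingers": -1,"xyz": [0.007,0.119,-0.05],"dr": [0,0,0]},
    {"fingers": -1,"xyz": [0.007,0.119,-0.05],"dr": [0,0,0]},
    {"fingers": -1,"xyz": [0.007,0.119,-0.05],"dr": [0,0,0]}
  ]
}}

```text
time: 8.43
eef_pos: [0.5465, 0.0644, 0.1229]
tool_rot: [[0.222, 0.975, 0.0], [0.975, -0.222, -0.001], [-0.001, 0.001, -1.0]]
ft_force: [0.3, -1.1, 0.1]
finger_gap: 0.0852
grasp_force: 0.0
```

Run:
```python
from h import *
a=[]
for n,(x0,y0,w,h) in dict(top=(330,150,70,70),scene=(215,150,80,80)).items():
    im,d=grab(n); a.append(cv2.resize(im[y0:y0+h,x0:x0+w],(400,400),interpolation=cv2.INTER_CUBIC))
cv2.imwrite('pics/5.png',np.hstack(a)); s=env.state(); print(s['eef_pos'],s['ft_force'])
```

```text
[0.54692152 0.06399843 0.12324599] [-0.41929095  0.85842314 -0.51960941]
```

View pics/5.png

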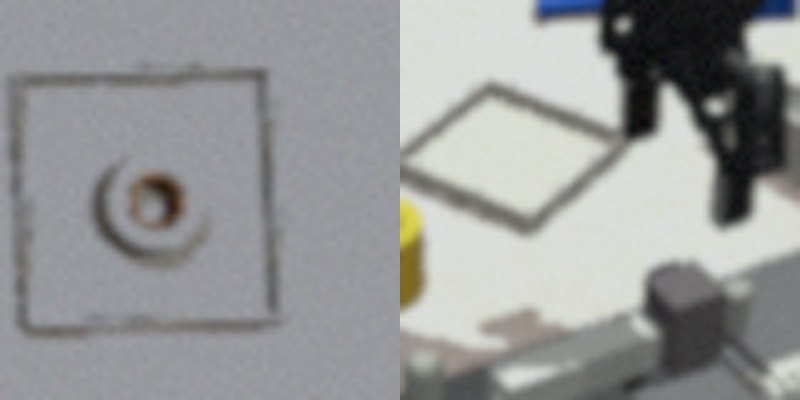

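The top crop shows the roll standing upright near the tray's middle, at (150,200). The scene crop shows the open fingers centred over the boom head, column about 688. I go down and squeeze.

Emit:
{"name": "apply_moves", "arguments": {
  "plan": [
    {"fingers": -1,"xyz": [0,0.001,-0.04],"dr": [0,0,0]},
    {"fingers": -1,"xyz": [0,0.001,-0.075],"dr": [0,0,0]},
    {"fingers": -1,"xyz": [0,0.001,-0.092],"dr": [0,0,0]},
    {"fingers": -1,"xyz": [0,0.001,-0.092],"dr": [0,0,0]}
  ]
}}

```text
time: 9.02
eef_pos: [0.5458, 0.066, 0.0299]
tool_rot: [[0.221, 0.975, -0.001], [0.975, -0.221, -0.0], [-0.0, -0.001, -1.0]]
ft_force: [0.8, -0.5, 1.0]
finger_gap: 0.0856
grasp_force: 0.0
```

Emit:
{"name": "apply_moves", "arguments": {
  "plan": [
    {"fingers": 1,"xyz": [0,0,0],"dr": [0,0,0]},
    {"fingers": 1,"xyz": [0,0,0],"dr": [0,0,0]},
    {"fingers": 1,"xyz": [0,0,0],"dr": [0,0,0]},
    {"fingers": 1,"xyz": [0,0,0],"dr": [0,0,0]},
    {"fingers": 1,"xyz": [0,0,0],"dr": [0,0,0]}
  ],
  "squeeze": 50
}}

```text
time: 9.65
eef_pos: [0.5494, 0.0663, 0.0324]
tool_rot: [[0.221, 0.975, 0.006], [0.975, -0.221, -0.0], [0.001, 0.006, -1.0]]
ft_force: [7.3, -0.9, 3.0]
finger_gap: 0.0341
grasp_force: 50.4
```

Emit:
{"name": "apply_moves", "arguments": {
  "plan": [
    {"fingers": 1,"xyz": [0.003,0,0],"dr": [0,0,0]},
    {"fingers": 1,"xyz": [0.004,0.005,0],"dr": [0,0,0]},
    {"fingers": 1,"xyz": [0.0055,0.011,0],"dr": [0,0,0]},
    {"fingers": 1,"xyz": [0.0055,0.011,0],"dr": [0,0,0]}
  ]
}}

```text
time: 10.15
eef_pos: [0.5519, 0.0772, 0.0325]
tool_rot: [[0.221, 0.975, -0.0], [0.975, -0.221, -0.002], [-0.002, 0.0, -1.0]]
ft_force: [-3.1, -3.6, 13.1]
finger_gap: 0.0336
grasp_force: 49.2
```

Emit:
{"name": "apply_moves", "arguments": {
  "plan": [
    {"fingers": 1,"xyz": [0.0025,0.012,0.001],"dr": [0,0,0]},
    {"fingers": 1,"xyz": [0.005,0.024,0.001],"dr": [0,0,0]},
    {"fingers": 1,"xyz": [0.0075,0.036,0.001],"dr": [0,0,0]},
    {"fingers": 1,"xyz": [0.0095,0.045,0.001],"dr": [0,0,0]},
    {"fingers": 1,"xyz": [0.0095,0.045,0.001],"dr": [0,0,0]}
  ]
}}

```text
time: 10.78
eef_pos: [0.5617, 0.1213, 0.0325]
tool_rot: [[0.221, 0.975, -0.0], [0.975, -0.221, -0.003], [-0.003, 0.001, -1.0]]
ft_force: [-0.8, -4.4, 7.7]
finger_gap: 0.0335
grasp_force: 50.2
```

Run:
```python
from h import *
a=[]
for n,(x0,y0,w,h) in dict(top=(190,145,50,50),scene=(255,185,70,70)).items():
    im,d=grab(n); im=np.mean([im]+[env.read_camera(n)[0] for _ in range(4)],0).astype(np.uint8); a.append(cv2.resize(im[y0:y0+h,x0:x0+w],(400,400),interpolation=cv2.INTER_CUBIC))
cv2.imwrite('pics/6.png',np.hstack(a)); s=env.state(); print(s['eef_pos'],s['ft_force'],s['finger_gap'])
```

```text
[0.56145341 0.12046879 0.03248788] [-0.80095841 -5.64277231  7.81115968] 0.033788777773922064
```

View pics/6.png

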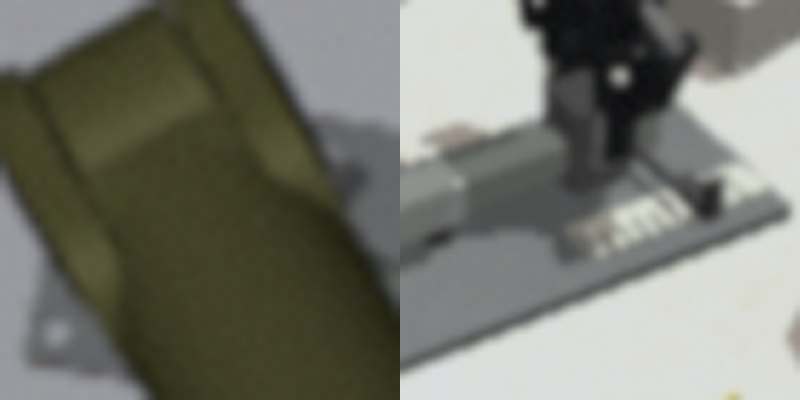

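The boom is out: in the scene crop the pointer runs from (640,155) to about (685,205), just short of the rider at (710,195). I take one enlarged crop and measure the remaining gap.

Run:
```python
from h import *
im,d=grab('scene'); im=np.mean([im]+[env.read_camera('scene')[0] for _ in range(7)],0)
x0,y0,w,h=356-64,205,40,30
x0=290
cv2.imwrite('pics/7.png',cv2.resize(np.clip(im[y0:y0+h,x0:x0+w]*1.1,0,255).astype(np.uint8),(800,600),interpolation=cv2.INTER_CUBIC))
```

```text
(no output)
```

View pics/7.png

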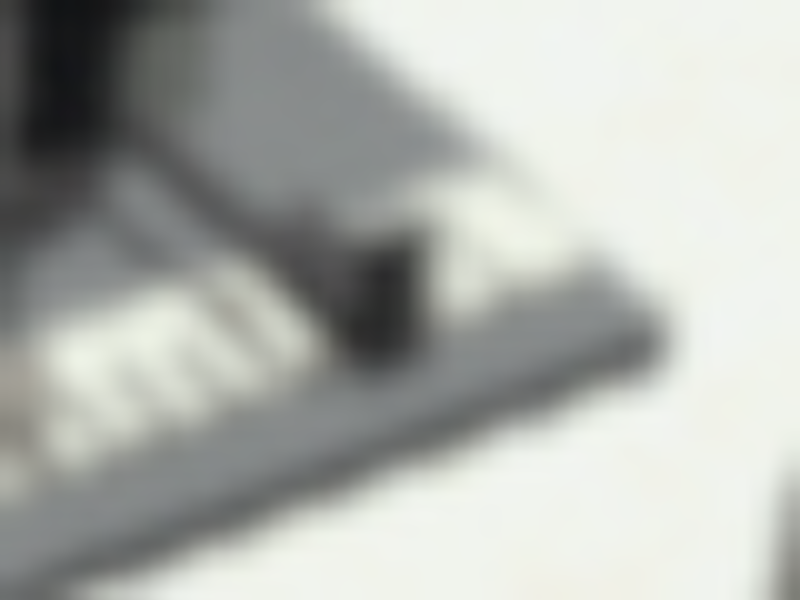

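Run:
```python
from h import *
from fit import R
q=np.load('q.npy'); loc=lambda w:(R(q[2]).T@(w-[q[0],q[1],0])).round(4)
f=lambda u,v,z: loc(px2w('scene',290+(u+.5)/20-.5,205+(v+.5)/20-.5,z))
for c in((145,145),(200,190),(250,232)): print('ptr',f(*c,.024))
for c in((350,245),(387,237),(425,225)): print('tab top',f(*c,.036))
for c in((345,345),(380,360),(415,350)): print('tab bottom',f(*c,.012),f(*c,.02))
print('plate corner',f(655,345,.01), 'strip lines', [f(u,v,.0105) for u,v in((60,400),(120,375),(180,345),(225,315),(270,315))])
for xx in (.060,.062,.064,.066): print(xx,[(w2px('scene',R(q[2])@np.array([.036+.025+xx-.0,y,.024])+[q[0],q[1],0])-[290,205])*20 for y in(-.025,-.045)])
# initial head position, both known
```

```text
ptr [ 0.1192 -0.0146  0.024 ]
ptr [ 0.1201 -0.027   0.024 ]
ptr [ 0.1208 -0.0384  0.024 ]
tab top [ 0.1219 -0.0591  0.036 ]
tab top [ 0.1276 -0.0602  0.036 ]
tab top [ 0.1339 -0.0607  0.036 ]
tab bottom [ 0.1272 -0.0545  0.012 ] [ 0.1209 -0.0618  0.02  ]
tab bottom [ 0.1296 -0.0596  0.012 ] [ 0.1233 -0.0669  0.02  ]
tab bottom [ 0.1353 -0.0603  0.012 ] [ 0.1289 -0.0676  0.02  ]
plate corner [ 0.1678 -0.0745  0.01  ] strip lines [array([ 0.0856, -0.043 ,  0.0105]), array([ 0.0963, -0.0427,  0.0105]), array([ 0.1077, -0.0415,  0.0105]), array([ 0.1173, -0.0391,  0.0105]), array([ 0.1229, -0.0423,  0.0105])]
0.06 [array([187.39173971, 170.95946967]), array([268.85865494, 247.77894601])]
0.062 [array([198.6819651 , 166.70271868]), array([280.21846874, 243.42833153])]
0.064 [array([209.95814918, 162.45126167]), array([291.56400359, 239.08318565])]
0.066 [array([221.22031814, 158.20508878]), array([302.8952864 , 234.74349804])]
```

Emit:
{"name": "apply_moves", "arguments": {
  "plan": [
    {"fingers": 1,"xyz": [0.001,0.0045,0],"dr": [0,0,0]},
    {"fingers": 1,"xyz": [0.002,0.0088,0],"dr": [0,0,0]},
    {"fingers": 1,"xyz": [0.002,0.0088,0],"dr": [0,0,0]},
    {"fingers": 1,"xyz": [0.002,0.0088,0],"dr": [0,0,0]}
  ]
}}

```text
time: 12.18
eef_pos: [0.5634, 0.1292, 0.0325]
tool_rot: [[0.222, 0.975, -0.001], [0.975, -0.222, -0.003], [-0.003, 0.0, -1.0]]
ft_force: [-2.1, -4.8, 7.8]
finger_gap: 0.0333
grasp_force: 49.9
```

Run:
```python
from h import *
im,d=grab('scene'); im=np.mean([im]+[env.read_camera('scene')[0] for _ in range(7)],0)
x0,y0,w,h=290,205,40,30
cv2.imwrite('pics/8.png',cv2.resize(np.clip(im[y0:y0+h,x0:x0+w]*1.1,0,255).astype(np.uint8),(800,600),interpolation=cv2.INTER_CUBIC))
s=env.state(); print(s['eef_pos'],s['ft_force'],s['finger_gap'],s['time'])
```

```text
[0.56339481 0.12915948 0.03249412] [-1.00103798 -5.62894292  7.96498108] 0.03359072990703423 12.575
```

View pics/8.png

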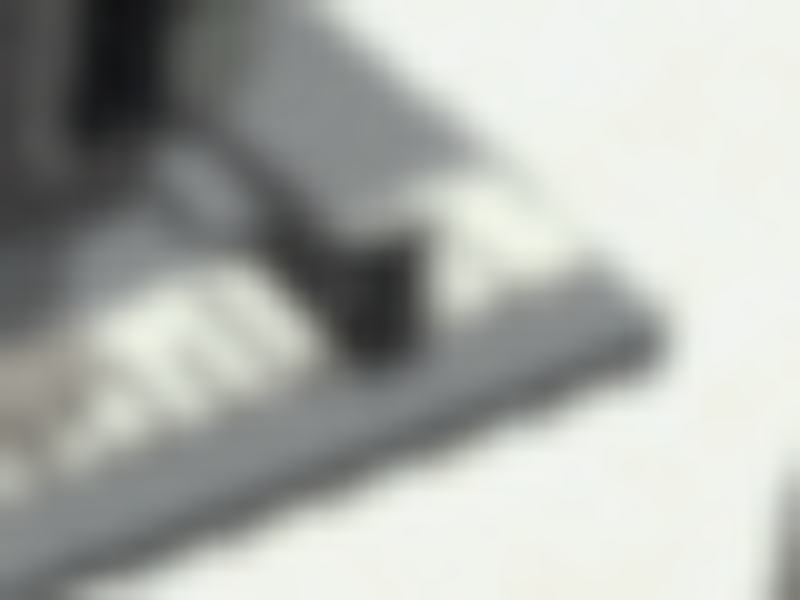

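The final crop shows the pointer running through about (250,172) into the middle of the rider, whose tab is still at (385,300). By both estimates the pointer is within about 2 mm, and force and grip are steady. I hand in.

```bash
python3 -c "
from plant import env
print(env.sign_off())"
```

```text
the job is handed in; nothing more can be done
None
```

Job handed in at about 12.6 s; the verdict wasn't shown. The roll stands released in the tray, and the boom is held at the rider (pointer within about 2 mm by my estimate) with the lock button squeezed in.

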